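Put the label printer back in service

TASK

The label printer has just been given a fresh roll. Using light touches of the fingertips only, push its open cover down until it snaps fully shut, then press the near half of the rocker switch down to turn the printer on, and then press the round feed key fully down and let it come up again. Keep to that order, do not press the small square setup key, and do not lift or shove the printer or disturb the things standing round it.

Things in the scene. Friction and masses are not known exactly. Their poses are not given: they have to be found in the camera images.
- printer: black label printer, 240 (x) x 210 (y) mm, about 2.3 kg, loose on rubber feet. Origin: centre of its underside; x from its front (key) edge, which faces the robot, to its back, z up. The front 80 mm of its top is a flat key deck 85 mm high, controls in a row centred at x -80 mm: rocker y +66, round feed key y 0, square setup key y -66 mm. Behind it: roll bay and cover
- cover (a joint): the cover's hinge angle, rad: 0 fully shut, grows as its front edge rises (limit 1.1). It starts 0.45 to 0.8 open. The stiff hinge stays where it is left (about 2 N on the press point moves it); from about 0.085 rad a sprung roller catch resists (5 to 6 N on the press point), then snaps it shut and holds it. Left resting on the roller it is not shut
- cover_press (a point): point on the top face of the cover, on its centre line, 125 mm from the hinge line and 25 mm behind its front edge; moves with the cover. When shut it is 116 mm above the table, at printer x -17 mm. The cover is 150 x 210 mm, 30 mm tall
- cover_hinge (a point): middle of the cover's hinge line, at the printer's back: printer x +108 mm, 88 mm above the table; the line runs along printer y
- power_rocker (a joint): rocker switch angle, rad: 0 off (near half raised), 0.4 on (near half flat, far half raised). Snaps over past 0.2 and stays; takes about 4 N on the near half
- rocker_near (a point): point on the raised top face of the rocker's near half (the half toward the front edge), 17 mm from its pivot; the rocker is 42 mm long (along printer x), 27 mm wide. The point is 98 mm above the table when off, 92 mm when on
- feed_key (a joint): travel of the round feed key, m: 0 up, 0.005 fully down; sprung, fully down takes about 4 N
- feed_key_top (a point): centre of the top of the round feed key, 28 mm diameter, 95 mm above the table when up
- setup_key (a joint): travel of the square setup key, m: 0 up, 0.005 down; must not be pressed
- setup_key_top (a point): centre of the top of the small square setup key, 18 x 18 mm, 95 mm above the table
- marker: bystander: blue and white pen, 135 x 17 mm, lying beside the printer; origin under its centre
- cheese_shaker: bystander: glass shaker with a domed metal cap, 58 mm wide, 83 mm tall; origin under its centre
- olive_jar: bystander: glass jar with a black lid, 64 mm wide, 94 mm tall; origin under its centre

How it is judged:
By the outcome, as a careful person would: the job done as asked, in the order asked, and still so for the second after the job is handed in, with the robot touching nothing.
It also fails if it takes over 43 s, if anything falls off the work surface, if the arm or the gripper's body presses on something with over 40 N, if the wrist force passes 120 N, or if a joint passes its speed limit or range.

ROBOT

A 6-joint arm with a two-finger parallel gripper is mounted at the origin on a cart in front of the work surface, level with it; the furniture and walls round the work are solid. World frame = base frame: x ahead of the robot, y to its left, z up, the work surface at z = 0. Lengths are in m, angles in rad, forces in N, time in s.
With the tool pointing down it reaches from about 0.3 to 0.85 m from the base axis. Payload 4.2 kg.
Tool frame: the origin (TCP) lies at the very end of the fingers, on their centre line; the grasp point (between the pads) lies 19 mm behind it; z points along the fingers, y is the line along which they close (so a half turn about z gives the same grasp; the last joint's range is limited). The gripper opens to 91 mm and grips with 3 to 60 N. Pads are 32 mm wide; open, the fingers measure 118 mm over their backs; the gripper's body (76 mm by 178 mm) begins 60 mm behind the grasp point.
Start: joints at [1.081, 0.32, 1.565, -0, 1.257, -0.02], TCP at [0.26, 0.513, 0.214] pointing down, gripper open.
Joint ranges: [-3.11, 3.11], [-0.84, 2.01], [0.21, 2.61], [-1.34, 4.49], [0.05, 2.63], [-2.56, 2.56]. Speed limits (rad/s): [2.57, 2.57, 3.14, 3.14, 3.14, 3.14].

INTERFACE

Orientations are given as a rotation vector (axis times angle).
In Python, from plant import manip gives the robot as it stands.
- The arm moves only by the tool apply_moves, never from a script. Its argument "plan" is a list of rows, each an object with "dp": the shift along the tool's x, y, z in cm, a list of three; "delta_rot": the turn, a rotation vector about the tool's x, y, z in degrees, a list of three; "claw": the opening, from -1 (shut) to 1 (fully open). In form: [{"dp": [tx, ty, tz], "delta_rot": [ax, ay, az], "claw": claw}, ...]. A call has 1 to 10 rows; each row is the pose to reach, as a shift and turn from the pose commanded when the call began, along the tool's axes at that moment; what a row does not reach only later rows make up. A row lasts 1/10 s, in which the tool goes at most 50 mm and 8.59 degrees, less where a joint would pass 70% of its speed; a pose out of reach is approached as far as the arm can. A call with a gripper value outside its range is refused whole. The fingers move at their own pace and stop on an object; the grip force is fixed at half the most. Time passes only in rows, so rows that repeat a pose let the fingers close. It gives the time, the measured TCP pose, the force, the opening and the grip force at its end, in the units of the state.
- manip.get_obs(): the state, without advancing time (a new reading comes with each control period).
- manip.capture(name): name is "scene" or "side" or "wrist"; returns a dict with "image" (400x640x3 uint8, blue, green, red), "camera_matrix" (3x3 intrinsics, pixels), "R" (3x3) and "t" (3): a world point X has camera coordinates R X + t. Camera axes: x right, y down, z forward; pixel columns grow to the right and rows downward; lengths in m; the calibration is good to about 2 mm. The wrist camera is an equidistant fisheye: a pixel r from the principal point sees the ray r / f radians off the axis. A picture is of the moment at which its call begins. There is no depth.
- manip.job_done(): hands the job in; it is judged then, once.
The state is a dict: "time_s": time; "joint_positions": joint angles; "joint_vel": joint speeds; "tau": joint torques, N m; "ee_pos": TCP position; "eef_rot": TCP orientation; "ft_force": force on the tool from outside, world axes, zero at the start; "ft_torque": the same for the moment, N m; "opening": finger opening in m; "finger_force": force on a finger pad.
Only numpy, scipy, OpenCV 4.12 (cv2) and the standard library are available. Lean on these libraries where they do the work, as an engineer would, in place of code of your own. Each camera call takes 0.05 s, during which the arm holds its last target. There are 200 camera calls.

## Working session

There is one attempt and no reset: what is moved stays moved. The work goes in short steps, Python scripts to look and compute and a tool call to move; the robot and the scene stay as the last step left them, time stands still between calls to the robot, and variables do not carry over. Pictures are saved under pics/ and viewed, at most 10 in all, crops included, and the job is handed in when it is done.

Besides the shell and the picture viewer there is one more tool, called after "Emit:" by a JSON object that holds its "op" and its "data", one argument or row to a line. apply_moves: Moves the arm, as the interface text tells. Its arguments: {"type":"object","properties":{"plan":{"type":"array","items":{"type":"object","properties":{"dp":{"type":"array","items":{"type":"number"}},"delta_rot":{"type":"array","items":{"type":"number"}},"claw":{"type":"number"}}}}},"required":["plan"]}

```bash
mkdir -p pics; ls
python3 - <<'E'
from plant import manip
import cv2,json,pickle
o=manip.get_obs();print(o)
d={}
for n in("scene","side","wrist"):
    c=manip.capture(n);d[n]=c;cv2.imwrite(f"pics/{n}0.png",c["image"]);print(n,c["camera_matrix"],c["R"],c["t"])
pickle.dump(d,open("c0.pkl","wb"))
E
```

```text
pics
{'time_s': 0.0, 'joint_positions': array([ 1.08097551e+00,  3.20240242e-01,  1.56568358e+00, -4.02520078e-06,
        1.25741541e+00, -2.00358357e-02]), 'joint_vel': array([ 1.32005603e-05, -7.18171026e-05,  9.41615310e-04,  4.87270662e-04,
       -1.47567376e-03, -2.57602137e-04]), 'tau': array([-2.72661280e-03, -4.12460339e+01, -2.31967252e+01,  7.24271592e-02,
        4.56748414e-02, -1.48006197e-04]), 'ee_pos': array([0.26007327, 0.51223876, 0.2131482 ]), 'eef_rot': array([-7.31065534e-01, -3.05489715e+00,  2.65598936e-03]), 'ft_force': array([ 0.03685302, -0.12843388, -0.16032587]), 'ft_torque': array([-0.00119546,  0.02591107, -0.03175411]), 'finger_force': 0.0, 'opening': 0.09135975880241617}
scene [[480.36009087   0.         318.25794344]
 [  0.         480.36009087 193.70462286]
 [  0.           0.           1.        ]] [[ 0.83630937 -0.54787998 -0.0203512 ]
 [-0.23578152 -0.32590013 -0.91553055]
 [ 0.4949684   0.77046521 -0.4017333 ]] [-0.46466823  0.23619171  0.6299984 ]
side [[457.64259075   0.         318.31165008]
 [  0.         457.64259075 210.34607601]
 [  0.           0.           1.        ]] [[ 9.36973360e-01 -3.49400450e-01 -4.97456002e-04]
 [-1.93598452e-01 -5.17979050e-01 -8.33197062e-01]
 [ 2.90861756e-01  7.80779758e-01 -5.52975957e-01]] [-0.54271903  0.21542342  0.91440971]
wrist [[309.70691629   0.         320.52799601]
 [  0.         309.70691629 201.59109047]
 [  0.           0.           1.        ]] [[ 0.45300392  0.89150518 -0.00244322]
 [ 0.85146201 -0.43184123  0.29753251]
 [ 0.26419669 -0.13686371 -0.95470856]] [-0.57413575 -0.03358676  0.39167734]
```

View pics/scene0.png

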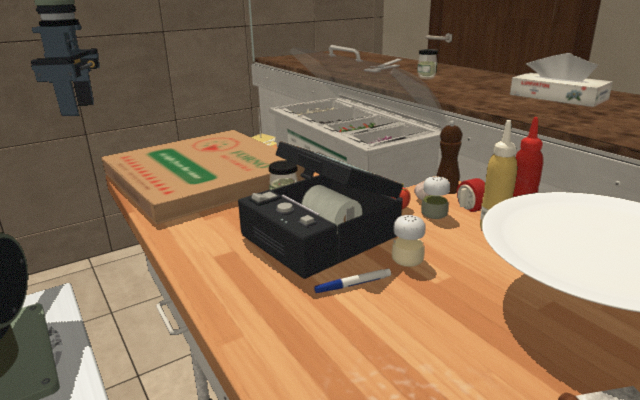

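View pics/side0.png

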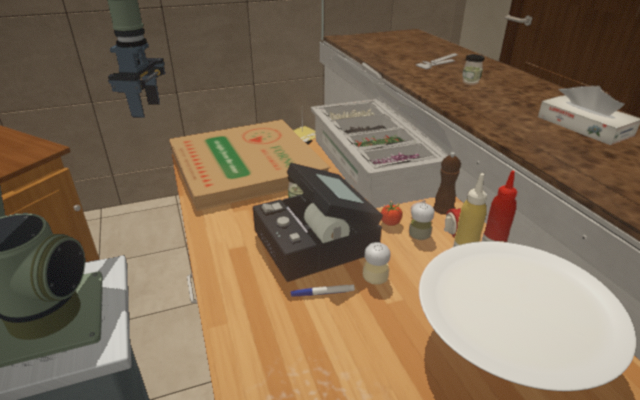

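The scene view shows the printer with the rocker at about (264,197), feed key at (285,208), setup key at (307,220) and the cover open behind them. The side view has the same keys at about (272,208), (282,223), (295,238). The shaker and pen stand on the near side and the jar on the far side. Next I'll zoom in.

Run:
```python
import cv2,pickle,numpy as np
d=pickle.load(open("c0.pkl","rb"))
a=cv2.resize(d["scene"]["image"][135:275,230:420],None,fx=4,fy=4,interpolation=cv2.INTER_CUBIC)
b=cv2.resize(d["side"]["image"][155:285,240:400],None,fx=4,fy=4,interpolation=cv2.INTER_CUBIC)
cv2.imwrite("pics/za.png",a);cv2.imwrite("pics/zb.png",b)
for n,(r0,r1,c0,c1) in dict(scene=(180,230,240,325),side=(195,250,258,308)).items():
    g=cv2.cvtColor(d[n]["image"],cv2.COLOR_BGR2GRAY)[r0:r1,c0:c1]
    for th in(90,120):
        k,l,s,ce=cv2.connectedComponentsWithStats((g>th).astype(np.uint8))
        print(n,th,[(int(q[4]),(p+[c0,r0]).round(1).tolist()) for q,p in zip(s[1:],ce[1:]) if q[4]>8])
```

```text
scene 90 [(17, [242.9, 180.6]), (160, [279.7, 182.8]), (616, [312.9, 200.2]), (149, [262.7, 195.7]), (120, [283.9, 206.7]), (78, [306.0, 218.7])]
scene 120 [(41, [273.4, 182.6]), (570, [313.4, 200.3]), (112, [263.0, 195.2]), (79, [284.2, 205.7]), (50, [306.3, 217.9])]
side 90 [(362, [271.4, 201.3]), (102, [296.8, 219.4]), (49, [305.9, 215.1]), (105, [282.4, 220.3]), (69, [294.1, 236.0]), (51, [260.1, 245.1])]
side 120 [(171, [273.0, 203.3]), (67, [296.7, 219.1]), (34, [306.2, 214.8]), (71, [282.6, 220.0]), (42, [294.1, 235.7])]
```

View pics/za.png

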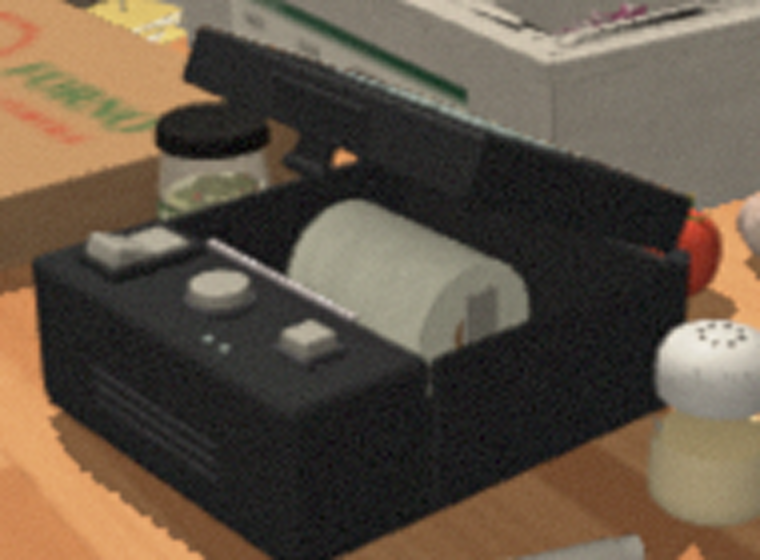

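View pics/zb.png

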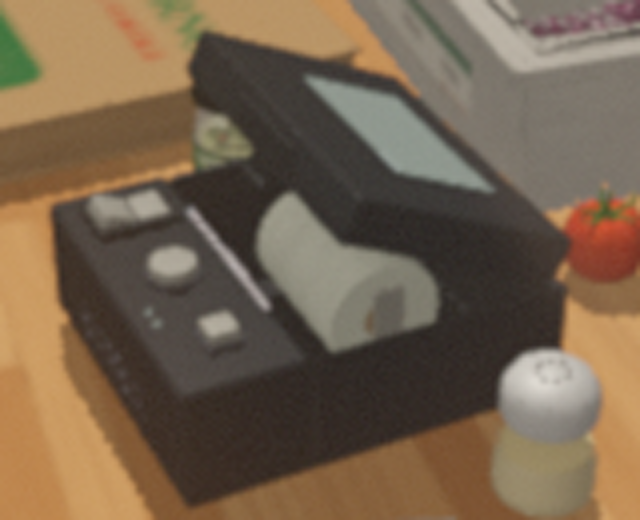

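The scene crop shows the rocker at about (264,195), feed top at (284.4,206.6) and setup top at (306.8,218.3). The cover's top front corners are at about (280,142) and (353,167). In the side crop, feed is at (282.9,220.6), setup at (294.4,235.6), and the front top corners at about (291,163) and (333,205).

```bash
cat > h.py <<'E'
import numpy as np,cv2,pickle
from scipy.spatial.transform import Rotation as Ro
def ray(c,p):
    K=c["camera_matrix"];R=np.array(c["R"]);t=np.array(c["t"])
    return -R.T@t, R.T@np.array([(p[0]-K[0,2])/K[0,0],(p[1]-K[1,2])/K[1,1],1])
def onplane(c,p,n,d):
    o,v=ray(c,p);n=np.array(n,float);return o+v*(d-n@o)/(n@v)
def tri(c1,p1,c2,p2):
    o1,v1=ray(c1,p1);o2,v2=ray(c2,p2)
    s=np.linalg.lstsq(np.c_[v1,-v2],o2-o1,rcond=None)[0]
    return (o1+s[0]*v1+o2+s[1]*v2)/2
E
python3 - <<'E'
from h import *
d=pickle.load(open("c0.pkl","rb"));S,D=d["scene"],d["side"]
z=[0,0,1]
P={}
for nm,a,b in(("rock",(263.5,195.2),(271.7,206.9)),("feed",(284.4,206.6),(282.9,220.6)),("setup",(306.8,218.3),(294.4,235.6))):
    x,y=onplane(S,a,z,.095),onplane(D,b,z,.095);P[nm]=(x+y)/2;print(nm,x.round(4),y.round(4),tri(S,a,D,b).round(4))
v=P["rock"]-P["setup"];yaw=np.arctan2(v[1],v[0])-np.pi/2;print("yaw",yaw,np.linalg.norm(v))
c,s=np.cos(yaw),np.sin(yaw);ex=np.array([c,s,0]);ey=np.array([-s,c,0])
f=(P["rock"]+P["feed"]+P["setup"])/3
o=f+.08*ex;o[2]=0;print("origin",o)
for cam,L,R in((S,(280,142.3),(353,167.5)),(D,(291,163),(333.5,205))):
  for p,yy in((L,.105),(R,-.105)):
    q=onplane(cam,p,ey,ey@o+yy);x=(q-o)@ex;
    u,w=.108-x,q[2]-.088;print("cover",x,q[2],np.hypot(u,w),np.arctan2(w,u)-np.arctan2(.028,.15))
for n,p,cam in(("shaker",(408,262),S),("marker",(352,281),S),("jar",(283,193),S)):print(n,onplane(cam,p,z,0.))
E
```

```text
rock [0.4943 0.0916 0.095 ] [0.4967 0.0931 0.095 ] [0.498  0.0991 0.0912]
feed [0.5015 0.0243 0.095 ] [0.5051 0.0297 0.095 ] [0.5074 0.0365 0.0893]
setup [ 0.5094 -0.0386  0.095 ] [ 0.512  -0.0332  0.095 ] [ 0.5136 -0.0301  0.0912]
yaw 0.11792740308344674 0.12915416274090802
origin [0.58260653 0.03722207 0.        ]
cover -0.008557745785242826 0.17392602505773902 0.14480673287095627 0.45071393701172185
cover -0.011148050185171333 0.17927472275532974 0.15009108193690396 0.4691586154578213
cover -0.008030747015597061 0.17592062147867826 0.1455787413539302 0.46389070680286376
cover -0.007967764423747761 0.17750554967016074 0.14649152128092421 0.47277375596618415
shaker [ 0.66272371 -0.12923431  0.        ]
marker [ 5.44964228e-01 -1.19784229e-01 -5.55111512e-17]
jar [6.32731178e-01 2.72158508e-01 5.55111512e-17]
```

```bash
cat >> h.py <<'E'
yaw=0.118;ex=np.array([np.cos(yaw),np.sin(yaw),0]);ey=np.array([-np.sin(yaw),np.cos(yaw),0]);ORG=np.array([.5826,.0372,0])
RT=np.c_[-ey,ex,[0,0,-1.]]; RT[:,0]=np.cross(RT[:,1],RT[:,2])
def pr(x,y,z): return ORG+x*ex+y*ey+np.array([0,0,z])
def delta(o,p,R=RT):
    A=Ro.from_rotvec(o["eef_rot"]);return (A.inv().apply(p-o["ee_pos"])*100).round(2),np.degrees((A.inv()*Ro.from_matrix(R)).as_rotvec()).round(2)
E
python3 - <<'E'
from h import *
from plant import manip
o=manip.get_obs();print(RT,delta(o,pr(.009,0,.235)))
E
```

```text
[[-0.11772635  0.99304607  0.        ]
 [ 0.99304607  0.11772635  0.        ]
 [ 0.          0.         -1.        ]] (array([-51.01, -27.27,  -2.13]), array([-7.000e-02,  3.000e-02,  5.632e+01]))
```

Emit:
{"op": "apply_moves", "data": {
  "plan": [
    {"dp": [0, 0, -2.1], "delta_rot": [0, 0, 8], "claw": -1},
    {"dp": [-51, -27.3, -2.1], "delta_rot": [0, 0, 56.3], "claw": -1},
    {"dp": [-51, -27.3, -2.1], "delta_rot": [0, 0, 56.3], "claw": -1},
    {"dp": [-51, -27.3, -2.1], "delta_rot": [0, 0, 56.3], "claw": -1},
    {"dp": [-51, -27.3, -2.1], "delta_rot": [0, 0, 56.3], "claw": -1},
    {"dp": [-51, -27.3, -2.1], "delta_rot": [0, 0, 56.3], "claw": -1},
    {"dp": [-51, -27.3, -2.1], "delta_rot": [0, 0, 56.3], "claw": -1},
    {"dp": [-51, -27.3, -2.1], "delta_rot": [0, 0, 56.3], "claw": -1},
    {"dp": [-51, -27.3, -2.1], "delta_rot": [0, 0, 56.3], "claw": -1},
    {"dp": [-51, -27.3, -2.1], "delta_rot": [0, 0, 56.3], "claw": -1}
  ]
}}

```text
time_s: 1.15
ee_pos: [0.5186, 0.1418, 0.2348]
eef_rot: [-2.086, -2.349, -0.0]
ft_force: [1.0, 1.0, -0.2]
opening: 0.0144
finger_force: 0.0
```

Run:
```python
from h import *
from plant import manip
o=manip.get_obs();print(delta(o,pr(.009,0,.2)),delta(o,pr(.009,0,.235)))
```

```text
(array([-11.15,   6.02,   3.48]), array([-0.01, -0.01,  0.01])) (array([-11.15,   6.02,  -0.02]), array([-0.01, -0.01,  0.01]))
```

Emit:
{"op": "apply_moves", "data": {
  "plan": [
    {"dp": [-11, 6, 0], "delta_rot": [0, 0, 0], "claw": -1},
    {"dp": [-11, 6, 0], "delta_rot": [0, 0, 0], "claw": -1},
    {"dp": [-11, 6, 0], "delta_rot": [0, 0, 0], "claw": -1},
    {"dp": [-11, 6, 2.5], "delta_rot": [0, 0, 0], "claw": -1},
    {"dp": [-11, 6, 2.5], "delta_rot": [0, 0, 0], "claw": -1}
  ]
}}

```text
time_s: 1.65
ee_pos: [0.5887, 0.0406, 0.2066]
eef_rot: [-2.085, -2.343, 0.008]
ft_force: [-0.5, 0.3, -1.0]
opening: 0.0006
finger_force: 0.0
```

Run:
```python
from h import *
from plant import manip
d={n:manip.capture(n) for n in("scene","side","wrist")}
pickle.dump(d,open("c1.pkl","wb"))
o=manip.get_obs();print(o["ee_pos"],o["opening"],o["ft_force"],delta(o,pr(.009,0,.2)))
cv2.imwrite("pics/w1.png",d["wrist"]["image"])
cv2.imwrite("pics/s1.png",cv2.resize(d["side"]["image"][100:300,220:420],None,fx=3,fy=3,interpolation=cv2.INTER_CUBIC))
```

```text
[0.59041977 0.04208571 0.21041426] 0.00038086410251271535 [ 0.42612981 -0.46044053 -0.03897298] (array([-0.39,  0.07,  1.04]), array([ 0.01, -0.01,  0.06]))
```

View pics/w1.png

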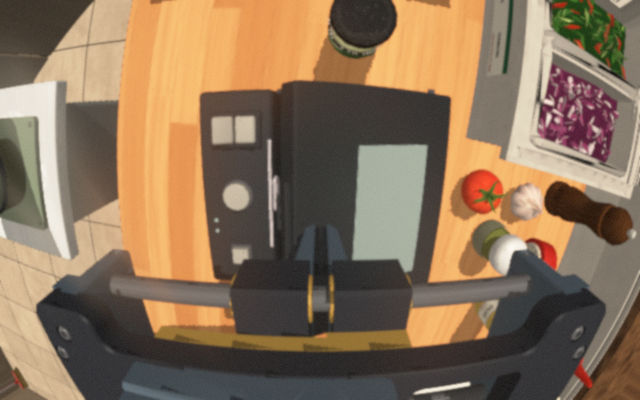

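View pics/s1.png

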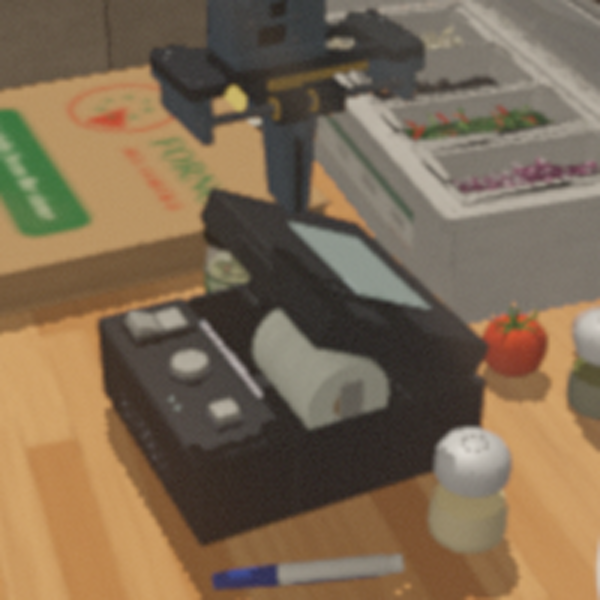

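The wrist view shows the rocker at (235,130), the feed key at (236,196) and the fingertips at (322,230) over the cover. The side view shows the tip above the cover with a clear gap. I'll refine the pose from the wrist image.

```bash
cat >> h.py <<'E'
def wplane(c,p,z):
    K=c["camera_matrix"];R=np.array(c["R"]);t=np.array(c["t"])
    q=np.array([p[0]-K[0,2],p[1]-K[1,2]]);r=np.hypot(*q);th=r/K[0,0]
    v=R.T@np.r_[q/r*np.sin(th),np.cos(th)];o=-R.T@t
    return o+v*(z-o[2])/v[2]
def loc(p): return np.array([(p-ORG)@ex,(p-ORG)@ey]).round(4)
E
python3 - <<'E'
from h import *
c=pickle.load(open("c1.pkl","rb"))["wrist"]
g=cv2.cvtColor(c["image"],cv2.COLOR_BGR2GRAY)[105:275,205:262]
k,l,s,ce=cv2.connectedComponentsWithStats((g>110).astype(np.uint8))
for q,p in zip(s[1:],ce[1:]):
    if q[4]>60: p=p+[205,105];w=wplane(c,p,.095);print(q,p.round(1),w.round(4),loc(w))
for p in((201,95),(212,278),(447,95),(447,97)):w=wplane(c,p,.085);print(p,loc(w))
E
```

```text
[   6   10   45   30 1199] [232.9 129.3] [0.5008 0.0985 0.095 ] [-0.074   0.0705]
[ 17  77  28  29 625] [236.  195.9] [0.5077 0.0338 0.095 ] [-0.0748  0.0055]
[  0  97   9  73 329] [207.5 249.7] [ 0.4768 -0.03    0.095 ] [-0.1129 -0.0543]
[ 27 142  17  17 252] [239.6 254.2] [ 0.513  -0.0298  0.095 ] [-0.077  -0.0583]
(201, 95) [-0.109   0.1058]
(212, 278) [-0.1174 -0.096 ]
(447, 95) [0.1323 0.1065]
(447, 97) [0.1323 0.1045]
```

Emit:
{"op": "apply_moves", "data": {
  "plan": [
    {"dp": [0, 0.8, 1.5], "delta_rot": [0, 0, 0], "claw": -1},
    {"dp": [0, 0.8, 2.5], "delta_rot": [0, 0, 0], "claw": -1},
    {"dp": [0, 0.8, 3.1], "delta_rot": [0, 0, 0], "claw": -1},
    {"dp": [0, 0.7, 3.6], "delta_rot": [0, 0, 0], "claw": -1},
    {"dp": [0, 0.6, 4.0], "delta_rot": [0, 0, 0], "claw": -1},
    {"dp": [0, 0.5, 4.4], "delta_rot": [0, 0, 0], "claw": -1},
    {"dp": [0, 0.4, 4.8], "delta_rot": [0, 0, 0], "claw": -1},
    {"dp": [0, 0.2, 5.2], "delta_rot": [0, 0, 0], "claw": -1}
  ]
}}

```text
time_s: 2.6
ee_pos: [0.5926, 0.0418, 0.1581]
eef_rot: [2.086, 2.348, 0.001]
ft_force: [-0.6, 0.7, 1.9]
opening: 0.0004
finger_force: 0.8
```

Emit:
{"op": "apply_moves", "data": {
  "plan": [
    {"dp": [0, -0.1, 0.4], "delta_rot": [0, 0, 0], "claw": -1},
    {"dp": [0, -0.2, 0.8], "delta_rot": [0, 0, 0], "claw": -1},
    {"dp": [0, -0.3, 1.2], "delta_rot": [0, 0, 0], "claw": -1},
    {"dp": [0, -0.4, 1.6], "delta_rot": [0, 0, 0], "claw": -1},
    {"dp": [0, -0.5, 2.0], "delta_rot": [0, 0, 0], "claw": -1},
    {"dp": [0, -0.7, 2.4], "delta_rot": [0, 0, 0], "claw": -1},
    {"dp": [0, -0.9, 2.8], "delta_rot": [0, 0, 0], "claw": -1}
  ]
}}

```text
time_s: 3.3
ee_pos: [0.5839, 0.0408, 0.1297]
eef_rot: [2.086, 2.348, 0.002]
ft_force: [0.6, -0.2, 2.1]
opening: 0.0005
finger_force: 0.5
```

Emit:
{"op": "apply_moves", "data": {
  "plan": [
    {"dp": [0, -0.3, 0.3], "delta_rot": [0, 0, 0], "claw": -1},
    {"dp": [0, -0.6, 0.6], "delta_rot": [0, 0, 0], "claw": -1},
    {"dp": [0, -0.9, 0.8], "delta_rot": [0, 0, 0], "claw": -1},
    {"dp": [0, -1.2, 1.0], "delta_rot": [0, 0, 0], "claw": -1},
    {"dp": [0, -1.3, 1.2], "delta_rot": [0, 0, 0], "claw": -1},
    {"dp": [0, -1.4, 1.4], "delta_rot": [0, 0, 0], "claw": -1}
  ]
}}

```text
time_s: 3.9
ee_pos: [0.572, 0.0392, 0.1176]
eef_rot: [2.083, 2.345, 0.007]
ft_force: [1.4, -0.1, 2.3]
opening: 0.0004
finger_force: 0.7
```

Emit:
{"op": "apply_moves", "data": {
  "plan": [
    {"dp": [0, 0, 0.1], "delta_rot": [0, 0, 0], "claw": -1},
    {"dp": [0, 0, 0.2], "delta_rot": [0, 0, 0], "claw": -1},
    {"dp": [0, 0, 0.2], "delta_rot": [0, 0, 0], "claw": -1}
  ]
}}

```text
time_s: 4.2
ee_pos: [0.5703, 0.0391, 0.116]
eef_rot: [2.085, 2.348, 0.003]
ft_force: [-0.8, -0.6, 13.8]
opening: 0.0005
finger_force: 6.6
```

Emit:
{"op": "apply_moves", "data": {
  "plan": [
    {"dp": [0, 0, -2], "delta_rot": [0, 0, 0], "claw": -1},
    {"dp": [0, 0, -4], "delta_rot": [0, 0, 0], "claw": -1},
    {"dp": [6.5, -8.2, -4], "delta_rot": [0, 0, 0], "claw": -1},
    {"dp": [6.5, -8.2, -4], "delta_rot": [0, 0, 0], "claw": -1},
    {"dp": [6.5, -8.2, -4], "delta_rot": [0, 0, 0], "claw": -1},
    {"dp": [6.5, -8.2, -3], "delta_rot": [0, 0, 0], "claw": -1},
    {"dp": [6.5, -8.2, -3], "delta_rot": [0, 0, 0], "claw": -1}
  ]
}}

```text
time_s: 4.9
ee_pos: [0.4802, 0.0935, 0.1424]
eef_rot: [-2.085, -2.348, 0.003]
ft_force: [-0.9, -0.6, -0.0]
opening: 0.0005
finger_force: 0.0
```

```bash
sed -i 's/^yaw=0.118/yaw=0.10/;s/ORG=np.array(.*)/ORG=np.array([.5866,.041,0])/' h.py
python3 - <<'E'
from h import *
from plant import manip
d={n:manip.capture(n) for n in("scene","side","wrist")}
pickle.dump(d,open("c2.pkl","wb"))
o=manip.get_obs();print(o["ee_pos"],loc(o["ee_pos"]),o["ft_force"])
a=cv2.resize(d["scene"]["image"][150:280,230:420],(580,400),interpolation=cv2.INTER_CUBIC)
w=cv2.resize(d["wrist"]["image"],(800,500))[:,:]
cv2.imwrite("pics/a2.png",a);cv2.imwrite("pics/w2.png",d["wrist"]["image"])
E
```

```text
[0.48138488 0.09344953 0.14341074] [-0.0995  0.0627] [0.30917092 0.47721452 0.8783968 ]
```

View pics/a2.png

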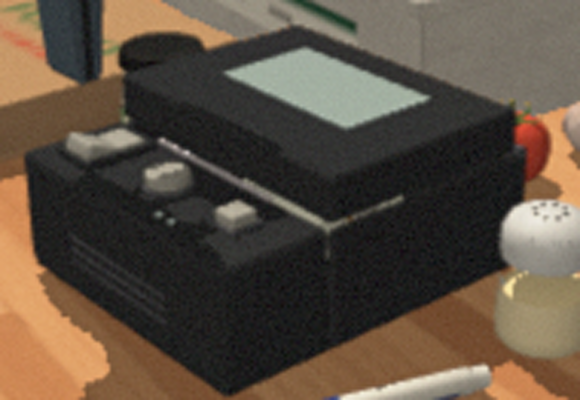

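View pics/w2.png

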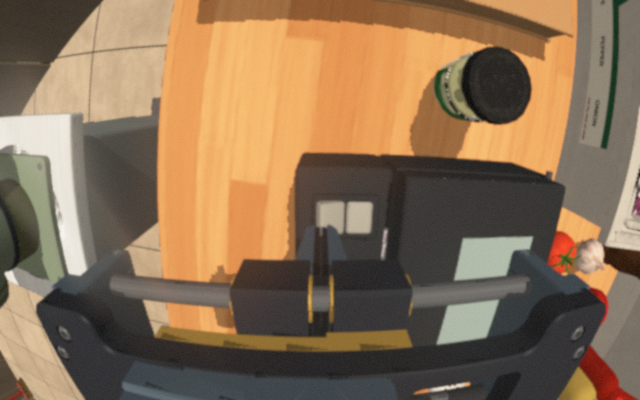

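The scene crop shows the cover lying flat, with a thin light seam at its front right. The wrist view shows the rocker centred at about (345,217) and the fingertips at (322,230). I'll check the cover height and refine the rocker position.

Run:
```python
from h import *
d=pickle.load(open("c2.pkl","rb"));c=d["wrist"];S=d["scene"]
g=cv2.cvtColor(c["image"],cv2.COLOR_BGR2GRAY)
def blobs(r0,r1,c0,c1,th=110,m=60):
    k,l,s,ce=cv2.connectedComponentsWithStats((g[r0:r1,c0:c1]>th).astype(np.uint8))
    for q,p in zip(s[1:],ce[1:]):
        if q[4]>m:p=p+[c0,r0];w=wplane(c,p,.093);print(q,p.round(1),w.round(4),loc(w))
blobs(195,240,305,378)
P=lambda C,X:(lambda q:(C["camera_matrix"]@q/q[2])[:2].round(1))(np.array(C["R"])@X+np.array(C["t"]))
for th in(0,.03,.085):
  for y in(.105,-.105):
    u,w=.15*np.cos(th)-.028*np.sin(th),.15*np.sin(th)+.028*np.cos(th)
    print(th,y,P(S,pr(.108-u,y,.088+w)),P(S,pr(.108-u,y,.088+w-.03)))
print("feed/setup/rock",P(S,pr(-.08,0,.095)),P(S,pr(-.08,-.066,.095)),"deck front corner",P(S,pr(-.12,-.105,.085)),P(S,pr(-.12,-.105,0)))
```

```text
[ 11   6  29  33 759] [330.9 214.6] [0.4887 0.1002 0.093 ] [-0.0915  0.0687]
[ 41   6  27  33 824] [358.6 217.1] [0.5098 0.1006 0.093 ] [-0.0704  0.067 ]
0 0.105 [269.3 172.6] [270.2 186.5]
0 -0.105 [338.8 206.3] [338.8 222.2]
0.03 0.105 [269.5 170.4] [270.4 184.3]
0.03 -0.105 [339.2 203.7] [339.2 219.7]
0.085 0.105 [270.1 166.3] [271.  180.3]
0.085 -0.105 [340.1 199. ] [340.1 215.1]
feed/setup/rock [284.7 204.2] [307.  216.4] deck front corner [302.4 237.3] [304.1 281.8]
```

Emit:
{"op": "apply_moves", "data": {
  "plan": [
    {"dp": [0.4, 0, 1.5], "delta_rot": [0, 0, 0], "claw": -1},
    {"dp": [0.4, 0, 3], "delta_rot": [0, 0, 0], "claw": -1},
    {"dp": [0.4, 0, 4], "delta_rot": [0, 0, 0], "claw": -1},
    {"dp": [0.4, 0, 4.3], "delta_rot": [0, 0, 0], "claw": -1},
    {"dp": [0.4, 0, 4.6], "delta_rot": [0, 0, 0], "claw": -1},
    {"dp": [0.4, 0, 4.8], "delta_rot": [0, 0, 0], "claw": -1},
    {"dp": [0.4, 0, 4.9], "delta_rot": [0, 0, 0], "claw": -1}
  ]
}}

```text
time_s: 5.75
ee_pos: [0.4804, 0.0978, 0.0953]
eef_rot: [2.086, 2.348, 0.001]
ft_force: [0.1, -0.1, 0.3]
opening: 0.0005
finger_force: 0.4
```

Emit:
{"op": "apply_moves", "data": {
  "plan": [
    {"dp": [0, 0, 0.1], "delta_rot": [0, 0, 0], "claw": -1},
    {"dp": [0, 0, 0.2], "delta_rot": [0, 0, 0], "claw": -1},
    {"dp": [0, 0, 0.3], "delta_rot": [0, 0, 0], "claw": -1},
    {"dp": [0, 0, 0.3], "delta_rot": [0, 0, 0], "claw": -1}
  ]
}}

```text
time_s: 6.15
ee_pos: [0.4803, 0.098, 0.092]
eef_rot: [2.086, 2.349, 0.001]
ft_force: [0.8, 0.1, 0.3]
opening: 0.0009
finger_force: 0.0
```

Emit:
{"op": "apply_moves", "data": {
  "plan": [
    {"dp": [0, 0, 0.1], "delta_rot": [0, 0, 0], "claw": -1},
    {"dp": [0, 0, 0.15], "delta_rot": [0, 0, 0], "claw": -1}
  ]
}}

```text
time_s: 6.35
ee_pos: [0.4804, 0.098, 0.0917]
eef_rot: [2.086, 2.349, 0.001]
ft_force: [-2.8, -1.1, 13.3]
opening: 0.0002
finger_force: 6.5
```

Emit:
{"op": "apply_moves", "data": {
  "plan": [
    {"dp": [0, 0, -2], "delta_rot": [0, 0, 0], "claw": -1},
    {"dp": [0, 0, -4], "delta_rot": [0, 0, 0], "claw": -1},
    {"dp": [-6.6, 1.9, -4], "delta_rot": [0, 0, 0], "claw": -1},
    {"dp": [-6.6, 1.9, -4], "delta_rot": [0, 0, 0], "claw": -1},
    {"dp": [-6.6, 1.9, -3], "delta_rot": [0, 0, 0], "claw": -1},
    {"dp": [-6.6, 1.9, -2], "delta_rot": [0, 0, 0], "claw": -1},
    {"dp": [-6.6, 1.9, -2], "delta_rot": [0, 0, 0], "claw": -1}
  ]
}}

```text
time_s: 7.05
ee_pos: [0.5046, 0.0353, 0.1083]
eef_rot: [-2.083, -2.347, 0.005]
ft_force: [0.4, 0.2, -0.2]
opening: 0.0003
finger_force: 0.0
```

Run:
```python
from h import *
from plant import manip
d={n:manip.capture(n) for n in("scene","side","wrist")}
pickle.dump(d,open("c3.pkl","wb"))
o=manip.get_obs();print(o["ee_pos"],loc(o["ee_pos"]),o["ft_force"])
f=lambda i:cv2.resize(i,(400,400),interpolation=cv2.INTER_CUBIC)
cv2.imwrite("pics/m3.png",np.hstack([f(d["scene"]["image"][140:260,230:350]),f(d["side"]["image"][150:270,240:360])]))
c=d["wrist"];g=cv2.cvtColor(c["image"],cv2.COLOR_BGR2GRAY)[100:230,270:360]
k,l,s,ce=cv2.connectedComponentsWithStats((g>110).astype(np.uint8))
for q,p in zip(s[1:],ce[1:]):
    if q[4]>40:p=p+[270,100];w=wplane(c,p,.093);print(q,p.round(1),w.round(4),loc(w))
```

```text
[0.50633084 0.03541607 0.11017303] [-0.0804  0.0025] [-0.60759717  0.46281527  0.14380459]
[  17   22   33   43 1376] [303.1 142.9] [0.4884 0.0974 0.093 ] [-0.0921  0.0659]
[  52   22   36   46 1496] [339.7 144.2] [0.5103 0.0993 0.093 ] [-0.0701  0.0656]
[ 45 122  12   6  44] [320.7 224.5] [0.5051 0.0466 0.093 ] [-0.0805  0.0137]
```

View pics/m3.png

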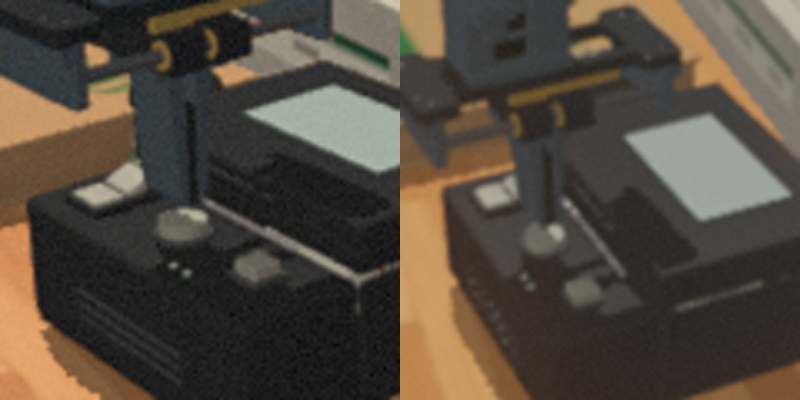

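The left panel (scene) shows the rocker now on, near half flat at about (95,195) and far half raised at (130,180). The tip hovers over the feed key at (185,225), and the right panel (side) agrees. I'll press the feed key.

Emit:
{"op": "apply_moves", "data": {
  "plan": [
    {"dp": [-0.2, 0, 1], "delta_rot": [0, 0, 0], "claw": -1},
    {"dp": [-0.2, 0, 1.3], "delta_rot": [0, 0, 0], "claw": -1},
    {"dp": [-0.2, 0, 1.5], "delta_rot": [0, 0, 0], "claw": -1},
    {"dp": [-0.2, 0, 1.7], "delta_rot": [0, 0, 0], "claw": -1},
    {"dp": [-0.2, 0, 1.9], "delta_rot": [0, 0, 0], "claw": -1},
    {"dp": [-0.2, 0, 2.05], "delta_rot": [0, 0, 0], "claw": -1},
    {"dp": [-0.2, 0, 2.1], "delta_rot": [0, 0, 0], "claw": -1}
  ]
}}

```text
time_s: 7.9
ee_pos: [0.5066, 0.0328, 0.0901]
eef_rot: [-2.086, -2.348, 0.0]
ft_force: [-4.1, 0.3, 10.5]
opening: 0.0006
finger_force: 5.1
```

Emit:
{"op": "apply_moves", "data": {
  "plan": [
    {"dp": [0, 0, 0.05], "delta_rot": [0, 0, 0], "claw": -1},
    {"dp": [0, 0, 0.05], "delta_rot": [0, 0, 0], "claw": -1},
    {"dp": [0, 0, -1], "delta_rot": [0, 0, 0], "claw": -1},
    {"dp": [0, 0, -4], "delta_rot": [0, 0, 0], "claw": -1},
    {"dp": [0, 0, -9], "delta_rot": [0, 0, 0], "claw": -1},
    {"dp": [0, -6, -12], "delta_rot": [0, 0, 0], "claw": -1},
    {"dp": [0, -10, -12], "delta_rot": [0, 0, 0], "claw": -1},
    {"dp": [0, -10, -12], "delta_rot": [0, 0, 0], "claw": -1},
    {"dp": [0, -10, -12], "delta_rot": [0, 0, 0], "claw": -1}
  ]
}}

```text
time_s: 8.8
ee_pos: [0.4074, 0.0207, 0.2103]
eef_rot: [2.085, 2.347, 0.003]
ft_force: [0.5, -0.1, 0.2]
opening: 0.0002
finger_force: 0.0
```

Run:
```python
from h import *
from plant import manip
d={n:manip.capture(n) for n in("scene","side","wrist")}
pickle.dump(d,open("c4.pkl","wb"))
o=manip.get_obs();print(o["time_s"],o["ee_pos"],o["joint_vel"].round(3))
f=lambda i:cv2.resize(i,(400,400),interpolation=cv2.INTER_CUBIC)
cv2.imwrite("pics/m4.png",np.hstack([f(d["scene"]["image"][145:285,250:390]),f(d["side"]["image"][150:290,245:385])]))
```

```text
8.95 [0.4090639  0.02089719 0.20936396] [ 0.003  0.014 -0.     0.001  0.005  0.   ]
```

View pics/m4.png

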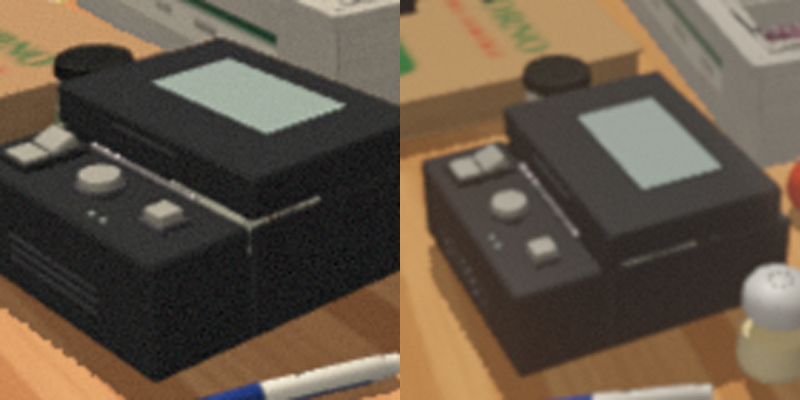

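The final crops show the cover flat: its front corner sits 9 px above the setup key, where fully shut predicts 10 px and resting on the catch 17 px. The rocker is on, the feed key is up, and the pen, shaker and jar look undisturbed.

```bash
python3 -c "
from plant import manip
print(manip.job_done())"
```

```text
the job is handed in; nothing more can be done
None
```

The job is handed in at about 9 s of the allowed 43 s: I pushed the cover shut, pressed the rocker on, then pressed the feed key fully and let it come up. The last pictures and the contact heights agree with this, and I left the setup key and the items round the printer alone; the hand-in gave no verdict.

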